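# Take the clamping cap off the flat-lap grinder

## Task

The lap disc on the grinder is to be changed: press the spindle-lock lever down until it latches and stays down by itself, then unscrew the black winged clamping cap in the middle of the disc. This machine may have a right-hand or a left-hand thread, so try the cap both ways and find which one loosens it. Finish while holding the cap: keep it upright and still in the gripper, lifted off and at least 5 cm above its seat, with the lock still latched and the things around the grinder left alone.

Things in the scene. Friction and masses are not known exactly. Their poses are not given: they have to be found in the camera images.
- grinder: Fixed bench flat-lap grinder, grey housing 300 (x) by 320 (y) by 95 mm high. Origin on the table under the vertical spindle axis, z up; the front face with the switch is at its -x. On the back corner (x +112, y +112 mm) stands a white water tank 70 mm square, top 227 mm above the table, with a brass drip tube that ends 80 mm from the axis, 138 mm up.
- disc_centre (a point): Centre of the lap disc's top face, 120 mm above the table. The steel disc (187 mm diameter) lies on an aluminium platen with 24 rounded lugs round its rim; a splash guard of 246 mm diameter round it is 130 mm high (106 beside the lever). Disc, platen and spindle turn freely until the lock lever is latched; until then a turned cap only spins them along and does not come loose.
- lock_lever (a joint): Spindle-lock lever: steel arm along the grinder's -y side, pivoted at its far (+x) end, its pawl over the platen's rim. 0 rad: sprung up. 0.20 rad: fully down on a solid stop, pawl between two lugs. A sprung roller catch beside the arm resists from about 0.09 rad, lets it past at 0.15 and then holds it down at 0.19 to 0.20. Takes at most about 10 N at the pad.
- lever_pad (a point): Middle of the top face of the lever's black thumb pad (36 by 30 mm, 8 mm thick) at the arm's free end, nearest the grinder's front. Moves with the lever: raised it is at (-82, -126, 164) mm in the grinder's frame, fully down at (-88, -126, 131) mm.
- cap: Black clamping cap, about 110 g, in the middle of the disc. Round fluted skirt, 42 mm diameter, 25 mm high; on it a wing grip: upright bar 60 mm long (cap's y), 14 mm thick (cap's x), from 25 to 55 mm above the underside. Origin: centre of the underside; z up the screw axis. Tight, as at the start, the origin is 124 mm above the table and its x lies along the grinder's x.
- cap_grip (a point): Point on the cap's axis, 45 mm above its underside, to grip it across the 14 mm. Two-start thread, hand not visible: the loosening way it turns with little force, rises 15 mm a turn and lifts straight off once turned 1.85 to 2.4 rad from tight (farther on it meets the next thread start, no harm). The tightening way it stops dead within 0.1 rad: 0.5 Nm tells.
- tumbler: Bystander: clear glass tumbler, 72 mm diameter, 95 mm high, standing on the table. Origin at the centre of its underside.
- grit_jar: Bystander: white jar with a steel lid, 68 mm diameter, 85 mm high. Origin at the centre of its underside.
- weight: Bystander: amber glass paperweight blank, 76 mm diameter, 56 mm high. Origin at the centre of its underside.
- brush: Bystander: cleaning brush lying on the table. Origin under its middle, handle to its -x.
Things that resemble listed ones, but are neither listed nor needed, are in the scene too. Leave any green or purple look-alike of the cap alone.

How it is judged:
By the outcome, as a careful person would: the job done as asked, in the order asked, and still so for the second after the job is handed in, while the arm keeps its last pose, push and grip.
It also fails if it takes over 64 s, if anything falls off the work surface, if the arm or the gripper's body presses on something with over 40 N, if the wrist force passes 120 N, or if a joint passes its speed limit or range.

## Robot

A 6-joint arm with a two-finger parallel gripper is mounted at the origin on the work surface. World frame = base frame: x ahead of the robot, y to its left, z up, the work surface at z = 0. Lengths are in m, angles in rad, forces in N, time in s.
With the tool pointing down it reaches from about 0.35 to 0.775 m from the base axis. Payload 5.5 kg.
Tool frame: the origin (TCP) lies midway between the tips of the shut fingers; the grasp point (between the pads) lies 19 mm behind it; z points along the fingers, y is the line along which they close (so a half turn about z gives the same grasp; the last joint's range is limited). The gripper opens to 85 mm and grips with 20 to 120 N. Pads are 22 mm wide; open, the fingers measure 114 mm over their backs; the gripper's body (76 mm by 85 mm) begins 54 mm behind the grasp point. The pads swing forward as they close: fully open they stand 13 mm farther back than shut.
Start: joints at [-1.267, 0.313, 0.046, 1.304, 0, 1.431], TCP at [0.247, -0.519, 0.231] pointing down, gripper open.
Joint ranges: [-2.76, 2.76], [-0.86, 1.69], [-1.03, 1.26], [-2.2, 2.34], [-1.47, 1.5], [-3.14, 3.14]. Speed limits (rad/s): [2.57, 2.57, 3.14, 3.14, 3.14, 3.14].

## Interface

Orientations are given as a rotation vector (axis times angle).
In Python, from bench import status, camera, ticket gives the robot as it stands. The module is installed in compiled form; this text tells all that it offers.
- The arm moves only by the tool step_arm, never from a script. Its argument "rows" is a list that holds one entry, the list of rows, each a list of 7 numbers: the turn, a rotation vector about the tool's x, y, z in rad, then the shift along the tool's x, y, z in m, then the closure in counts, from 0 (fully open) to 255 (shut). In form: [[[ax, ay, az, x, y, z, jaw], ...]]. A call has 1 to 12 rows; each row is the pose to reach, as a shift and turn from the pose commanded when the call began, along the tool's axes at that moment; what a row does not reach only later rows make up. A row lasts 1/10 s, in which the tool goes at most 50 mm and 8.59 degrees, less where a joint would pass 70% of its speed; a pose out of reach is approached as far as the arm can. A call with a gripper value outside its range is refused whole. The fingers move at their own pace and stop on an object; the grip force is fixed at half the most. Time passes only in rows, so rows that repeat a pose let the fingers close. It gives the time, the measured TCP pose, the force, the opening and the grip force at its end, in the units of the state.
- status.get_state(): the state, without advancing time (a new reading comes with each control period).
- camera(name): name is "side" or "top" or "wrist"; returns a dict with "img" (384x512x3 uint8, blue, green, red), "fx", "fy", "cx", "cy" (pixels), "xyz" and "orientation" of the camera in the world. Camera axes: x right, y up, looking along -z (the intrinsics and any distortion apply to the point x, -y, -z); pixel columns grow to the right and rows downward; lengths in m; the calibration is good to about 2 mm. A picture is of the moment at which its call begins. There is no depth.
- ticket.finish_job(): hands the job in; it is judged then, once.
The state is a dict: "time": time; "joint_positions": joint angles; "joint_vel": joint speeds; "joint_torque": joint torques, N m; "tool_pos": TCP position; "eef_rot": TCP orientation; "wrist_force": force on the tool from outside, world axes, zero at the start; "wrist_torque": the same for the moment, N m; "finger_gap": opening from 0.0 (shut) to 1.0 (fully open); "grip_force": force on a finger pad.
Only numpy, scipy, OpenCV 4.12 (cv2) and the standard library are available. Lean on these libraries where they do the work, as an engineer would, in place of code of your own. Each camera call takes 0.05 s, during which the arm holds its last target. There are 200 camera calls.

## Working session

There is one attempt and no reset: what is moved stays moved. The work goes in short steps, Python scripts to look and compute and a tool call to move; the robot and the scene stay as the last step left them, time stands still between calls to the robot, and variables do not carry over. Pictures are saved under pics/ and viewed, at most 10 in all, crops included, and the job is handed in when it is done.

Besides the shell and the picture viewer there is one more tool, called after "Call:" as name(argument=value, ...), one argument or row to a line, values as JSON. step_arm: Moves the arm, as the interface text tells. Its arguments: {"type":"object","properties":{"rows":{"type":"array","items":{"type":"array","items":{"type":"array","items":{"type":"number"}}}}},"required":["rows"]}

```bash
mkdir -p pics; python3 - <<'E'
from bench import status, camera
import cv2,numpy as np
s=status.get_state()
for k in("time","tool_pos","eef_rot","wrist_force","finger_gap"):print(k,s[k])
ims=[]
for n in("top","side"):
    c=camera(n);print(n,{k:v for k,v in c.items() if k!="img"})
    cv2.imwrite(f"pics/{n}0.png",c["img"])
E
```

```text
time 0.0
tool_pos [ 0.24673168 -0.51879293  0.23038688]
eef_rot [-3.06272657e+00 -6.90954665e-01  1.83334569e-04]
wrist_force [-0.66916367  0.53611114 -0.18581022]
finger_gap 0.9989687521623531
top {'fx': 430.9977409295836, 'fy': 430.9977409295836, 'cx': 258.9513667681187, 'cy': 190.4916113317514, 'xyz': array([0.44613518, 0.0382479 , 1.3862798 ]), 'orientation': array([ 0.04468509, -0.0685647 , -1.59083856])}
side {'fx': 347.79562600475555, 'fy': 347.79562600475555, 'cx': 249.7821869917851, 'cy': 191.79387607650008, 'xyz': array([0.24994944, 0.70708517, 0.81301211]), 'orientation': array([ 0.22931997, -1.12451037, -2.47099218])}
```

View pics/top0.png

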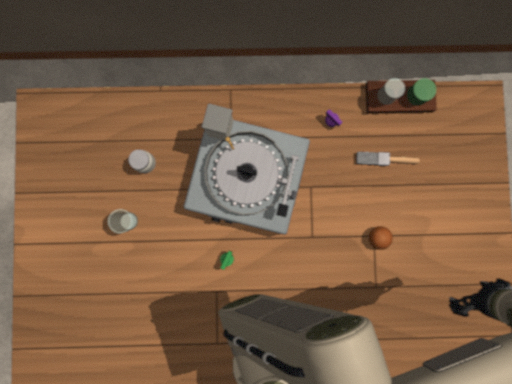

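View pics/side0.png

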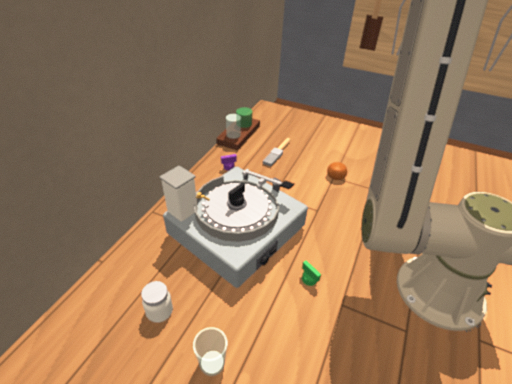

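The top view shows the grinder with the black cap near (246,172), the tank at (216,118), and the lever pad at about (283,211). The green (226,260) and purple (332,119) caps are look-alikes. Next step: enlarge and measure.

```bash
cat > h.py <<'E'
import numpy as np,cv2
from scipy.spatial.transform import Rotation as R
from bench import status,camera
def ray(c,u,v):
    d=R.from_rotvec(c["orientation"]).apply([(u-c["cx"])/c["fx"],-(v-c["cy"])/c["fy"],-1]);return np.array(c["xyz"]),d
def onz(c,u,v,z):
    o,d=ray(c,u,v);return o+d*(z-o[2])/d[2]
def pix(c,p):
    q=R.from_rotvec(c["orientation"]).inv().apply(np.array(p)-c["xyz"]);return np.array([c["cx"]+c["fx"]*q[0]/-q[2],c["cy"]-c["fy"]*q[1]/-q[2]])
def crop(c,x0,y0,x1,y1,name,s=5):
    cv2.imwrite("pics/"+name,cv2.resize(c["img"][y0:y1,x0:x1],None,fx=s,fy=s,interpolation=cv2.INTER_CUBIC))
E
python3 - <<'E'
from h import *
c=camera("top");g=c["img"]
crop(c,180,95,320,240,"c1.png",4)
m=(g.max(2)<50).astype(np.uint8)
n,l,st,ce=cv2.connectedComponentsWithStats(m[95:240,180:320])
for i in range(1,n):
    if st[i,4]>8:print(st[i]+[180,95,0,0,0],ce[i]+[180,95])
    
s=camera("side");g=s["img"];m=(g.max(2)<50).astype(np.uint8)
print("side");n,l,st,ce=cv2.connectedComponentsWithStats(m[165:280,160:310])
for i in range(1,n):
    if st[i,4]>8:print(st[i]+[160,165,0,0,0],ce[i]+[160,165])
# housing: grey-blue mask
E
```

```text
[238 165  18  14 174] [245.98275862 171.40229885]
[278 205   9  11  74] [282.05405405 209.94594595]
[212 217   8   5  23] [215.39130435 219.17391304]
side
[281 183  11   5  28] [286.75       184.96428571]
[230 185  14  21 187] [236.6684492  196.56149733]
[259 247  17  18  84] [266.60714286 256.57142857]
```

View pics/c1.png

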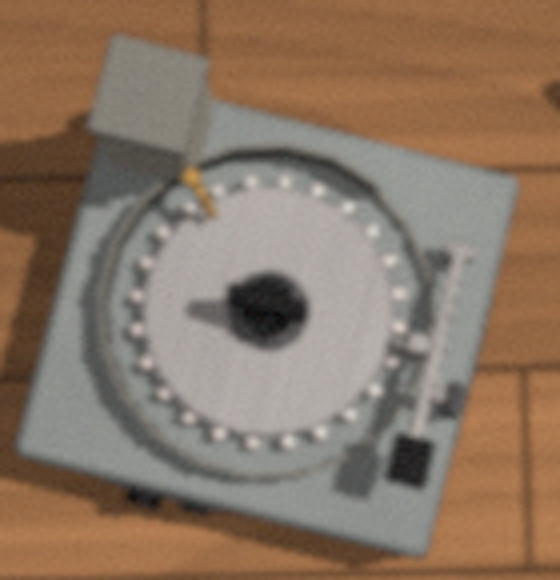

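The enlarged crop shows the black cap with its wing bar at (266,310), the lever pad at (410,461), housing corners at (18,450), (425,553) and (517,178), and the tank at the back left. The only black winged cap is the one on the disc.

```bash
cat >> h.py <<'E'
def disc(c):
    g=c["img"];return g
E
python3 - <<'E'
from h import *
c=camera("top");s=camera("side")
k=lambda x,y:(180+(x-1.5)/4,95+(y-1.5)/4)
A,B,C=[onz(c,*k(*p),.095)for p in((18,450),(425,553),(517,178))]
ctr=(A+C)/2; print("corners",A,B,C,np.linalg.norm(B-A),np.linalg.norm(C-B))
y1=np.arctan2(*(A-B)[[1,0]])-np.pi/2;y2=np.arctan2(*(C-B)[[1,0]]);print("yaw",y1,y2,"ctr",ctr)
# disc: light warm grey, low sat bright
g=c["img"].astype(int)
hsv=cv2.cvtColor(c["img"],cv2.COLOR_BGR2HSV)
sub=c["img"][95:240,180:320].astype(int)
m=((sub[...,2]-sub[...,0]>-3)&(sub.max(2)-sub.min(2)<25)&(sub.min(2)>135)).astype(np.uint8)
m=cv2.morphologyEx(m,cv2.MORPH_OPEN,np.ones((3,3)))
n,l,st,ce=cv2.connectedComponentsWithStats(m);i=1+np.argmax(st[1:,4])
cs,_=cv2.findContours((l==i).astype(np.uint8),0,2);h=cv2.convexHull(max(cs,key=cv2.contourArea))
e=cv2.fitEllipse(h);print(e,"disc",onz(c,e[0][0]+180,e[0][1]+95,.12))
print("cap z.165",onz(c,245.98,171.4,.165)," pad z.16",onz(c,282.05,209.95,.160))
# two-view for pad and cap
def tri(a,b):
    (o1,d1),(o2,d2)=a,b
    t=np.linalg.lstsq(np.c_[d1,-d2],o2-o1,rcond=None)[0];p,q=o1+t[0]*d1,o2+t[1]*d2
    return (p+q)/2,np.linalg.norm(p-q)
print(tri(ray(c,282.05,209.95),ray(s,286.75,185)),tri(ray(c,245.98,171.4),ray(s,236.67,196.56)))
yaw=(y1+y2)/2
for o in (ctr[:2],):
  M=np.array([[np.cos(yaw),-np.sin(yaw)],[np.sin(yaw),np.cos(yaw)]])
  print("pad pred",o+M@[-.082,-.126])
  for nm,p in(("cap",[0,0,.165]),("pad",[-.082,-.126,.16])):
    w=np.r_[o+M@p[:2],p[2]];print(nm,w,pix(c,w),pix(s,w))
E
```

```text
corners [0.49364489 0.24231595 0.095     ] [ 0.41045466 -0.05999784  0.095     ] [ 0.69213525 -0.13718439  0.095     ] 0.31355102329924006 0.2920645848716388
yaw -0.2685320694231963 -0.2674563208575917 ctr [0.59289007 0.05256578 0.095     ]
((65.68836212158203, 79.3969955444336), (73.5488052368164, 76.68569946289062), 33.921241760253906) disc [0.58556091 0.05620843 0.12      ]
cap z.165 [0.58917236 0.05457549 0.165     ]  pad z.16 [ 0.47741575 -0.0458372   0.16      ]
(array([ 0.47740059, -0.04597155,  0.15829484]), np.float64(0.00012238197675275763)) (array([0.59077387, 0.05462294, 0.14717513]), np.float64(0.0010378308804056206))
pad pred [ 0.48045263 -0.0472231 ]
cap [0.59289007 0.05256578 0.165     ] [246.66027773 170.08947571] [236.13264166 191.18730013]
pad [ 0.48045263 -0.0472231   0.16      ] [282.50945564 208.87240421] [285.96308643 183.99967053]
```

```bash
cat >> h.py <<'E'
O=np.array([.590,.054]);YAW=-.268
def G(x,y):
    return O+np.array([[np.cos(YAW),-np.sin(YAW)],[np.sin(YAW),np.cos(YAW)]])@[x,y]
def goal(p,yy):
    "tool move to world p, tool pointing down, tool y at world angle yy"
    s=status.get_state();r=R.from_rotvec(s["eef_rot"])
    y=np.array([np.cos(yy),np.sin(yy),0]);z=np.array([0,0,-1.])
    t=R.from_matrix(np.c_[np.cross(y,z),y,z])
    print("turn",np.round((r.inv()*t).as_rotvec(),4),"shift",np.round(r.inv().apply(np.array(p)-s["tool_pos"]),4),"q",np.round(s["joint_positions"],3))
E
python3 - <<'E'
from h import *
s=status.get_state();print(R.from_rotvec(s["eef_rot"]).as_matrix().round(3))
p=np.r_[G(-.084,-.126),.26];print(p)
goal(p,YAW);goal(p,YAW+np.pi)
goal([.40,-.25,.3],YAW)
E
```

```text
[[ 0.903  0.429 -0.   ]
 [ 0.429 -0.903  0.001]
 [ 0.    -0.001 -1.   ]]
[ 0.47563337 -0.04525862  0.26      ]
turn [-5.00e-04 -3.00e-04 -8.59e-01] shift [ 0.4101 -0.3298 -0.0288] q [-1.267  0.314  0.046  1.304  0.     1.431]
turn [-4.0000e-04  6.0000e-04  2.2826e+00] shift [ 0.4101 -0.3298 -0.0288] q [-1.267  0.314  0.046  1.304  0.     1.431]
turn [-5.00e-04 -3.00e-04 -8.59e-01] shift [ 0.2539 -0.1774 -0.0689] q [-1.267  0.314  0.046  1.304  0.     1.431]
```

Call:
step_arm(
  rows=[
    [[0, 0, -0.859, 0.41, -0.33, -0.029, 255], [0, 0, -0.859, 0.41, -0.33, -0.029, 255], [0, 0, -0.859, 0.41, -0.33, -0.029, 255], [0, 0, -0.859, 0.41, -0.33, -0.029, 255], [0, 0, -0.859, 0.41, -0.33, -0.029, 255], [0, 0, -0.859, 0.41, -0.33, -0.029, 255], [0, 0, -0.859, 0.41, -0.33, -0.029, 255], [0, 0, -0.859, 0.41, -0.33, -0.029, 255], [0, 0, -0.859, 0.41, -0.33, -0.029, 255], [0, 0, -0.859, 0.41, -0.33, -0.029, 255], [0, 0, -0.859, 0.41, -0.33, -0.029, 255], [0, 0, -0.859, 0.41, -0.33, -0.029, 255]],
  ],
)

```text
time: 1.5
tool_pos: [0.4766, -0.0423, 0.2605]
eef_rot: [2.493, 1.911, 0.002]
wrist_force: [0.0, -1.0, -0.3]
finger_gap: 0.001
grip_force: 0.0
```

```bash
python3 - <<'E'
from h import *
goal(np.r_[G(-.084,-.126),.17],YAW)
c=camera("wrist");cv2.imwrite("pics/w1.png",c["img"])
for p in((0,0,.165),(-.082,-.126,.164),(-.1,-.126,.164),(0,-.126,.164)):print(p,pix(c,np.r_[G(*p[:2]),p[2]]))
s=status.get_state();print(s["time"],s["tool_pos"],s["wrist_force"])
E
```

```text
turn [ 0.0008 -0.0006  0.0053] shift [-0.0031 -0.0002  0.0905] q [-2.570e-01  1.170e-01 -1.310e-01  1.321e+00  1.000e-03  1.576e+00]
(0, 0, 0.165) [364.9199044   30.33898275]
(-0.082, -0.126, 0.164) [254.03092054 188.38641806]
(-0.1, -0.126, 0.164) [233.80807236 188.31182115]
(0, -0.126, 0.164) [346.08795317 188.72599286]
1.55 [ 0.47588049 -0.04377085  0.26028294] [-0.41160931  0.61324956 -0.04226252]
```

View pics/w1.png

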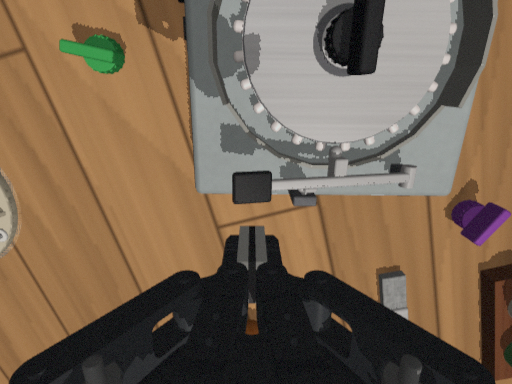

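The wrist view shows the lever pad at (252,187), against (254,188) predicted, and the cap bar at (367,30) as predicted. The model is good, so I'll press.

Call:
step_arm(
  rows=[
    [[0, 0, 0.005, -0.002, 0, 0.04, 255], [0, 0, 0.005, -0.002, 0, 0.075, 255], [0, 0, 0.005, -0.002, 0, 0.09, 255], [0, 0, 0.005, -0.002, 0, 0.096, 255], [0, 0, 0.005, -0.002, -0.001, 0.101, 255], [0, 0, 0.005, -0.002, -0.001, 0.106, 255], [0, 0, 0.005, -0.002, -0.002, 0.111, 255], [0, 0, 0.005, -0.002, -0.003, 0.115, 255], [0, 0, 0.005, -0.002, -0.003, 0.119, 255], [0, 0, 0.005, -0.002, -0.004, 0.122, 255]],
  ],
)

```text
time: 2.55
tool_pos: [0.4723, -0.0468, 0.1392]
eef_rot: [2.501, 1.896, 0.002]
wrist_force: [1.0, -1.6, 3.1]
finger_gap: 0.0
grip_force: 1.4
```

Call:
step_arm(
  rows=[
    [[0, 0, 0, 0, 0, 0.003, 255], [0, 0, 0, 0, 0, 0.005, 255], [0, 0, 0, 0, -0.001, 0.007, 255], [0, 0, 0, 0, -0.001, 0.008, 255], [0, 0, 0, 0, -0.001, 0.009, 255], [0, 0, 0, 0, -0.001, 0.009, 255]],
  ],
)

```text
time: 3.15
tool_pos: [0.4706, -0.0458, 0.1313]
eef_rot: [2.501, 1.898, 0.002]
wrist_force: [-3.4, 1.2, 16.7]
finger_gap: 0.001
grip_force: 8.4
```

16.7 N at pad height 131 mm means it is on the solid stop. I'll lift clear and check that it stayed latched.

Call:
step_arm(
  rows=[
    [[0, 0, 0, 0, 0, -0.01, 255], [0, 0, 0, 0, 0, -0.05, 255], [0, 0, 0, 0, 0, -0.1, 255], [0, 0, 0, 0, 0, -0.13, 0], [0, 0, 0, 0, 0, -0.13, 0], [0, 0, 0, 0, 0, -0.13, 0]],
  ],
)

```text
time: 3.75
tool_pos: [0.4702, -0.0458, 0.2594]
eef_rot: [2.503, 1.898, 0.001]
wrist_force: [-1.0, 0.1, -0.6]
finger_gap: 0.509
grip_force: 0.0
```

```bash
python3 - <<'E'
from h import *
c=camera("wrist");crop(c,150,0,450,230,"w2.png",2.5)
for p in((-.082,-.126,.164),(-.088,-.126,.131),(0,0,.165)):print(p,pix(c,np.r_[G(*p[:2]),p[2]]),(pix(c,np.r_[G(*p[:2]),p[2]])-[150,0])*2.5)
g=c["img"];m=(g.max(2)<45).astype(np.uint8);n,l,st,ce=cv2.connectedComponentsWithStats(m)
for i in range(1,n):
    if 100<st[i,4]<8000:print(st[i],ce[i])
goal(np.r_[O,.23],YAW)
print(status.get_state()["tool_pos"])
E
```

```text
(-0.082, -0.126, 0.164) [259.98711801 183.33080277] [274.96779503 458.32700691]
(-0.088, -0.126, 0.131) [252.98740747 172.75361518] [257.46851867 431.88403795]
(0, 0, 0.165) [371.87461581  21.01144349] [554.68653953  52.52860873]
[ 330    0   61   67 3012] [361.4940239   30.77224436]
[235 158  36  28 213] [249.26760563 164.29107981]
[294 180  15  16 125] [299.176 185.992]
turn [-0.0016 -0.0001 -0.0049] shift [0.1284 0.0892 0.0282] q [-0.267  0.107 -0.149  1.317  0.     1.576]
[ 0.46956395 -0.04559907  0.25829902]
```

View pics/w2.png

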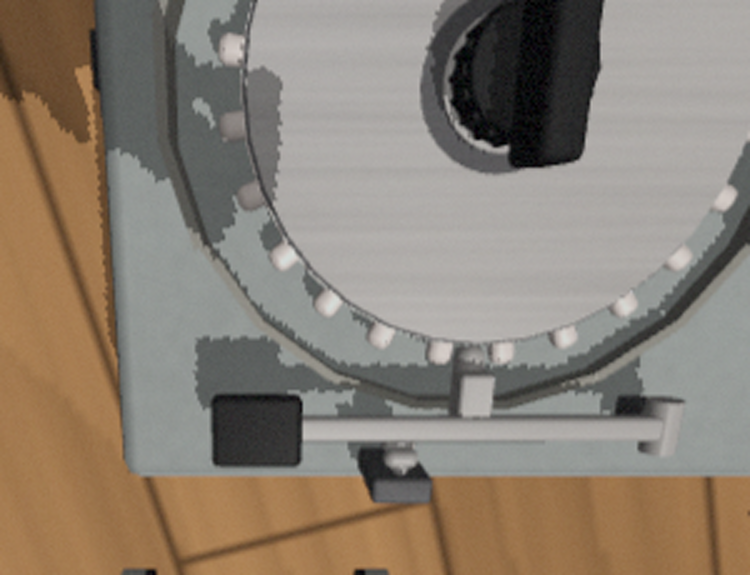

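The pad sits at crop pixel (257,430), against (257,432) predicted for fully down, and the pawl is between two lugs. The lock is latched. Moving on to the cap.

Call:
step_arm(
  rows=[
    [[0, 0, -0.005, 0.042, 0.03, 0, 0], [0, 0, -0.005, 0.084, 0.06, 0, 0], [0, 0, -0.005, 0.128, 0.089, 0, 0], [0, 0, -0.005, 0.128, 0.089, 0.04, 0], [0, 0, -0.005, 0.128, 0.089, 0.07, 0], [0, 0, -0.005, 0.128, 0.089, 0.09, 0], [0, 0, -0.005, 0.128, 0.089, 0.104, 0], [0, 0, -0.005, 0.128, 0.089, 0.104, 0]],
  ],
)

```text
time: 4.6
tool_pos: [0.5871, 0.0537, 0.1505]
eef_rot: [-2.494, -1.901, 0.011]
wrist_force: [0.0, 0.3, -0.2]
finger_gap: 0.999
grip_force: 0.0
```

```bash
python3 - <<'E'
from h import *
c=camera("wrist");cv2.imwrite("pics/w3.png",c["img"])
goal(np.r_[O,.154],YAW)
s=status.get_state();print(s["tool_pos"],s["wrist_force"],s["wrist_torque"])
E
```

```text
turn [-0.0058  0.0014  0.0001] shift [ 0.0009  0.0016 -0.0016] q [-0.045  0.381 -0.052  1.144 -0.     1.794]
[0.58822945 0.05354033 0.15245585] [ 0.22482028 -0.99865651  1.0809055 ] [-0.01191223  0.02928578  0.02062436]
```

View pics/w3.png

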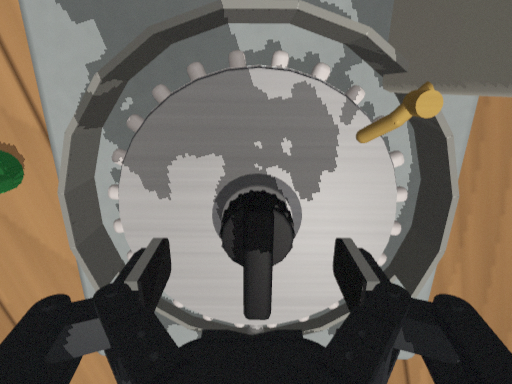

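The cap bar is at x≈258 and the finger midline at about 252. I'll shift 2 mm and close.

Call:
step_arm(
  rows=[
    [[0, 0, 0, 0.001, 0.002, -0.001, 0], [0, 0, 0, 0.001, 0.002, -0.001, 255], [0, 0, 0, 0.001, 0.002, -0.001, 255], [0, 0, 0, 0.001, 0.002, -0.001, 255], [0, 0, 0, 0.001, 0.002, -0.001, 255], [0, 0, 0, 0.001, 0.002, -0.001, 255], [0, 0, 0, 0.001, 0.002, -0.001, 255], [0, 0, 0, 0.001, 0.002, -0.001, 255], [0, 0, 0, 0.001, 0.002, -0.001, 255], [0, 0, 0, 0.001, 0.002, -0.001, 255]],
  ],
)

```text
time: 5.65
tool_pos: [0.5917, 0.0541, 0.1567]
eef_rot: [-2.497, -1.905, 0.001]
wrist_force: [-4.7, 0.4, 5.3]
finger_gap: 0.15
grip_force: 59.0
```

```bash
cat >>h.py <<'E'
def show():
    s=status.get_state()
    for k in("time","tool_pos","wrist_force","wrist_torque","finger_gap","grip_force","joint_positions"):print(k,np.round(s[k],4))
E
python3 -c "
from h import *
show();goal(np.r_[O,.154],YAW)"
```

```text
time 5.65
tool_pos [0.5917 0.0541 0.1567]
wrist_force [-4.7096  0.3583  5.2925]
wrist_torque [ 0.2071  0.9316 -0.0238]
finger_gap 0.1495
grip_force 59.0338
joint_positions [-4.4000e-02  3.8120e-01 -4.1000e-02  1.1496e+00  1.0000e-04  1.7945e+00]
turn [-0.001   0.0001  0.0003] shift [-0.0005 -0.0017  0.0027] q [-0.044  0.381 -0.041  1.15   0.     1.795]
```

Call:
step_arm(
  rows=[
    [[0, 0, 0, 0, 0.001, -0.002, 255], [0, 0, -0.04, 0, 0.001, -0.002, 255], [0, 0, -0.08, 0, 0.001, -0.002, 255], [0, 0, -0.12, 0, 0.001, -0.002, 255], [0, 0, -0.12, 0, 0.001, -0.002, 255]],
  ],
)

```text
time: 6.15
tool_pos: [0.5918, 0.0546, 0.157]
eef_rot: [-2.376, -2.05, 0.003]
wrist_force: [-4.9, 3.7, -1.1]
finger_gap: 0.148
grip_force: 59.6
```

```bash
python3 -c "
from h import *
show();goal(np.r_[O,.154],YAW)"
```

```text
time 6.15
tool_pos [0.5918 0.0546 0.157 ]
wrist_force [-4.897   3.7047 -1.1397]
wrist_torque [ 0.7637  0.7961 -0.2102]
finger_gap 0.1477
grip_force 59.6236
joint_positions [-0.044   0.3836 -0.0367  1.1546  0.0018  1.6739]
turn [-0.0044 -0.0011  0.1209] shift [-0.0009 -0.0016  0.003 ] q [-0.044  0.384 -0.037  1.155  0.002  1.674]
```

Call:
step_arm(
  rows=[
    [[0, 0, 0.04, 0, 0, 0, 255], [0, 0, 0.08, 0, 0, 0, 255], [0, 0, 0.12, 0, 0, 0, 255], [0, 0, 0.16, 0, 0, 0, 255], [0, 0, 0.2, 0, 0, 0, 255], [0, 0, 0.24, 0, 0, 0, 255]],
  ],
)

```text
time: 6.75
tool_pos: [0.5916, 0.0536, 0.1571]
eef_rot: [-2.607, -1.749, 0.006]
wrist_force: [-6.0, -0.2, -0.8]
finger_gap: 0.157
grip_force: 59.8
```

```bash
python3 -c "
from h import *
show();goal(np.r_[O,.154],YAW)"
```

```text
time 6.75
tool_pos [0.5916 0.0536 0.1571]
wrist_force [-5.9645 -0.1838 -0.8143]
wrist_torque [-0.0534  1.0128  0.1508]
finger_gap 0.1569
grip_force 59.7776
joint_positions [-4.4500e-02  3.8340e-01 -3.6700e-02  1.1551e+00 -5.0000e-04  1.9154e+00]
turn [-0.0041  0.0017 -0.1211] shift [-0.0002 -0.0016  0.0031] q [-0.045  0.383 -0.037  1.155 -0.     1.915]
```

Call:
step_arm(
  rows=[
    [[0, 0, 0.04, 0, 0, 0, 255], [0, 0, 0.08, 0, 0, 0, 255]],
  ],
)

```text
time: 6.95
tool_pos: [0.5916, 0.0535, 0.1573]
eef_rot: [-2.675, -1.643, 0.006]
wrist_force: [-5.9, 0.6, 1.2]
finger_gap: 0.149
grip_force: 59.9
```

```bash
python3 -c "
from h import *
show()"
```

```text
time 6.95
tool_pos [0.5916 0.0535 0.1573]
wrist_force [-5.9297  0.5752  1.2295]
wrist_torque [0.0246 1.105  0.2484]
finger_gap 0.1489
grip_force 59.9369
joint_positions [-4.4500e-02  3.8320e-01 -3.6500e-02  1.1552e+00 -6.0000e-04  1.9955e+00]
```

Call:
step_arm(
  rows=[
    [[0, 0, -0.08, 0, 0, 0, 255], [0, 0, -0.16, 0, 0, 0, 255], [0, 0, -0.24, 0, 0, 0, 255], [0, 0, -0.3, 0, 0, 0, 255], [0, 0, -0.34, 0, 0, 0, 255], [0, 0, -0.38, 0, 0, 0, 255]],
  ],
)

```text
time: 7.55
tool_pos: [0.5916, 0.0547, 0.1571]
eef_rot: [-2.312, -2.12, 0.002]
wrist_force: [-6.2, 3.2, 0.1]
finger_gap: 0.151
grip_force: 60.2
```

```bash
python3 -c "
from h import *
show();c=camera('wrist');crop(c,50,0,450,300,'w4.png',2)"
```

```text
time 7.55
tool_pos [0.5916 0.0547 0.1571]
wrist_force [-6.1524  3.2444  0.1137]
wrist_torque [ 0.8068  1.0255 -0.6229]
finger_gap 0.1513
grip_force 60.1827
joint_positions [-0.0439  0.3834 -0.0366  1.155   0.002   1.6137]
```

View pics/w4.png

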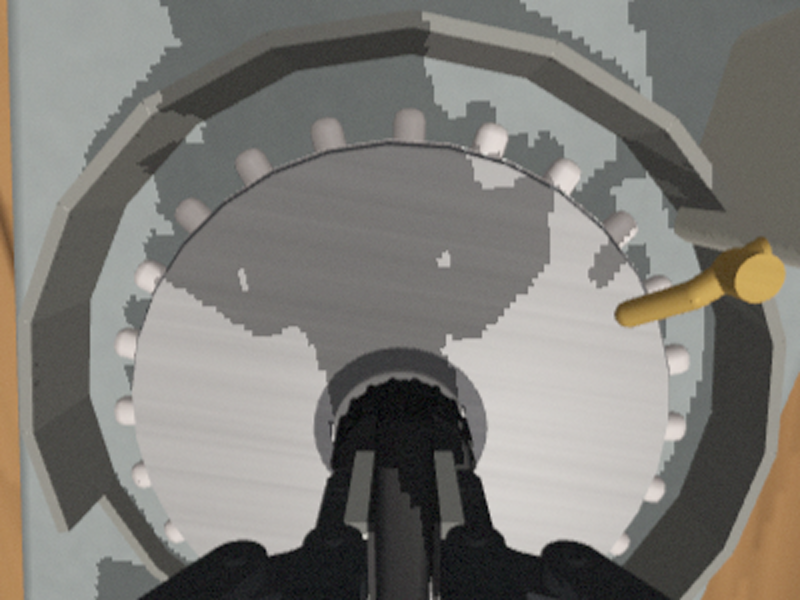

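CCW met a stop with −0.62 Nm, while CW turned with about 0.2 Nm. It looks like a left-hand thread. I'll turn CW farther to confirm.

Call:
step_arm(
  rows=[
    [[0, 0, 0.14, 0, 0, 0, 255], [0, 0, 0.28, 0, 0, -0.0003, 255], [0, 0, 0.42, 0, 0, -0.0006, 255], [0, 0, 0.56, 0, 0, -0.001, 255], [0, 0, 0.7, 0, 0, -0.0013, 255], [0, 0, 0.7, 0, 0, -0.0013, 255]],
  ],
)

```text
time: 8.2
tool_pos: [0.5922, 0.0535, 0.1581]
eef_rot: [-2.903, -1.197, 0.005]
wrist_force: [-3.4, 0.0, -5.4]
finger_gap: 0.149
grip_force: 59.1
```

```bash
python3 -c "
from h import *
show();goal(np.r_[O,.2],YAW);goal(np.r_[O,.2],YAW+np.pi-.52)"
```

```text
time 8.2
tool_pos [0.5922 0.0535 0.1581]
wrist_force [-3.3863  0.0442 -5.3828]
wrist_torque [0.056  0.7715 0.018 ]
finger_gap 0.1485
grip_force 59.1142
joint_positions [-4.4700e-02  3.8330e-01 -3.4400e-02  1.1567e+00 -2.0000e-04  2.3146e+00]
turn [-0.0031  0.0019 -0.5205] shift [-0.0013 -0.002  -0.0419] q [-0.045  0.383 -0.034  1.157 -0.     2.315]
turn [0.0041 0.0039 3.1411] shift [-0.0013 -0.002  -0.0419] q [-0.045  0.383 -0.034  1.157 -0.     2.315]
```

CW is free at 0.02 Nm and the cap rises, so the thread is left-hand. I'll turn further, then regrip a half turn back because of the wrist range.

Call:
step_arm(
  rows=[
    [[0, 0, 0.14, 0, 0, -0.0003, 255], [0, 0, 0.28, 0, 0, -0.0006, 255], [0, 0, 0.42, 0, 0, -0.001, 255], [0, 0, 0.55, 0, 0, -0.0013, 255], [0, 0, 0.55, 0, 0, -0.0013, 255], [0, 0, 0.55, 0, 0, -0.0013, 0], [0, 0, 0.55, 0, 0, -0.0013, 0], [0, 0, 0.55, 0, 0, -0.0013, 0], [0, 0, 0.55, 0, 0, -0.0013, 0], [0, 0, 0.55, 0, 0, -0.0013, 0], [0, 0, 0.55, 0, 0, -0.0013, 0], [0, 0, 0.55, 0, 0, -0.045, 0]],
  ],
)

```text
time: 9.4
tool_pos: [0.5894, 0.0537, 0.1988]
eef_rot: [-3.118, -0.365, 0.019]
wrist_force: [0.2, -0.2, -0.3]
finger_gap: 1.0
grip_force: 0.0
```

Call:
step_arm(
  rows=[
    [[0, 0, -0.15, 0, 0, 0, 0], [0, 0, -0.3, 0, 0, 0, 0], [0, 0, -0.45, 0, 0, 0, 0], [0, 0, -0.6, 0, 0, 0, 0], [0, 0, -0.75, 0, 0, 0, 0], [0, 0, -0.9, 0, 0, 0, 0], [0, 0, -1.05, 0, 0, 0, 0], [0, 0, -1.2, 0, 0, 0, 0], [0, 0, -1.35, 0, 0, 0, 0], [0, 0, -1.5, 0, 0, 0, 0], [0, 0, -1.57, 0, 0, 0, 0], [0, 0, -1.57, 0, 0, 0, 0]],
  ],
)

```text
time: 10.6
tool_pos: [0.5936, 0.0536, 0.2046]
eef_rot: [1.949, 2.464, 0.0]
wrist_force: [-0.7, -0.2, -0.6]
finger_gap: 1.005
grip_force: 0.0
```

Call:
step_arm(
  rows=[
    [[0, 0, -0.15, 0, 0, 0, 0], [0, 0, -0.3, 0, 0, 0, 0], [0, 0, -0.45, 0, 0, 0, 0], [0, 0, -0.6, 0, 0, 0, 0], [0, 0, -0.75, 0, 0, 0, 0], [0, 0, -0.9, 0, 0, 0, 0], [0, 0, -1.05, 0, 0, 0, 0], [0, 0, -1.2, 0, 0, 0, 0], [0, 0, -1.35, 0, 0, 0, 0], [0, 0, -1.5, 0, 0, 0, 0], [0, 0, -1.57, 0, 0, 0, 0], [0, 0, -1.57, 0, 0, 0, 0]],
  ],
)

```text
time: 11.8
tool_pos: [0.5935, 0.0536, 0.2046]
eef_rot: [-0.36, 3.121, -0.0]
wrist_force: [-0.1, -0.5, -0.4]
finger_gap: 1.0
grip_force: 0.0
```

```bash
python3 -c "
from h import *
show();goal(np.r_[.5918,.0540,.1595],YAW+np.pi-1.07)
c=camera('wrist');cv2.imwrite('pics/w5.png',c['img'])"
```

```text
time 11.8
tool_pos [0.5935 0.0536 0.2046]
wrist_force [-0.0789 -0.4507 -0.3935]
wrist_torque [ 0.0202  0.0153 -0.0524]
finger_gap 1.0002
grip_force 0.0
joint_positions [-0.0446  0.3621  0.0502  1.2588 -0.     -0.2744]
turn [-0.0001  0.0001 -0.003 ] shift [0.0016 0.0008 0.0451] q [-0.045  0.362  0.05   1.259 -0.    -0.274]
```

View pics/w5.png

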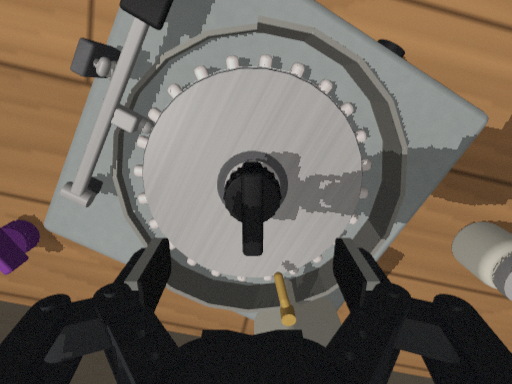

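The bar is at x≈253, centred between the fingers and aligned, and the lever is still latched. Regripping.

Call:
step_arm(
  rows=[
    [[0, 0, 0, 0.001, 0, 0.025, 0], [0, 0, 0, 0.001, 0, 0.044, 0], [0, 0, 0, 0.001, 0, 0.044, 0], [0, 0, 0, 0.001, 0, 0.044, 255], [0, 0, 0, 0.001, 0, 0.044, 255], [0, 0, 0, 0.001, 0, 0.044, 255], [0, 0, 0, 0.001, 0, 0.044, 255], [0, 0, 0, 0.001, 0, 0.044, 255], [0, 0, 0, 0.001, 0, 0.044, 255], [0, 0, 0, 0.001, 0, 0.044, 255], [0, 0, 0, 0.001, 0, 0.044, 255]],
  ],
)

```text
time: 12.95
tool_pos: [0.5929, 0.0533, 0.1613]
eef_rot: [-0.362, 3.119, -0.0]
wrist_force: [0.3, -0.6, 4.9]
finger_gap: 0.15
grip_force: 59.2
```

Call:
step_arm(
  rows=[
    [[0, 0, 0.12, 0, 0, -0.0003, 255], [0, 0, 0.24, 0, 0, -0.0006, 255], [0, 0, 0.36, 0, 0, -0.0009, 255], [0, 0, 0.48, 0, 0, -0.0012, 255], [0, 0, 0.6, 0, 0, -0.0015, 255], [0, 0, 0.72, 0, 0, -0.0018, 255], [0, 0, 0.84, 0, 0, -0.002, 255], [0, 0, 0.96, 0, 0, -0.0023, 255], [0, 0, 1.05, 0, 0, -0.0025, 255], [0, 0, 1.05, 0, 0, -0.0025, 255]],
  ],
)

```text
time: 13.95
tool_pos: [0.5921, 0.0524, 0.1623]
eef_rot: [-1.251, -2.881, 0.004]
wrist_force: [-0.1, -3.5, -0.3]
finger_gap: 0.146
grip_force: 58.5
```

```bash
python3 -c "
from h import *
show()"
```

```text
time 13.95
tool_pos [0.5921 0.0524 0.1623]
wrist_force [-0.1128 -3.4826 -0.3081]
wrist_torque [-0.9217  0.0113  0.0488]
finger_gap 0.1461
grip_force 58.5007
joint_positions [-0.0458  0.3791 -0.0301  1.1631 -0.002   0.7739]
```

Total turn is about 2.12 rad. I'll lift gently first.

Call:
step_arm(
  rows=[
    [[0, 0, 0, 0, 0, -0.002, 255], [0, 0, 0, 0, 0, -0.004, 255], [0, 0, 0, 0, 0, -0.006, 255], [0, 0, 0, 0, 0, -0.008, 255]],
  ],
)

```text
time: 14.35
tool_pos: [0.5919, 0.0526, 0.1705]
eef_rot: [-1.249, -2.881, 0.003]
wrist_force: [0.3, -5.5, -4.1]
finger_gap: 0.148
grip_force: 58.5
```

Call:
step_arm(
  rows=[
    [[0, 0, 0, 0, 0, -0.004, 255], [0, 0, 0, 0, 0, -0.01, 255], [0, 0, 0, 0, 0, -0.02, 255], [0, 0, 0, 0, 0, -0.035, 255], [0, 0, 0, 0, 0, -0.055, 255], [0, 0, 0, 0, 0, -0.075, 255], [0, 0, 0, 0, 0, -0.085, 255], [0, 0, 0, 0, 0, -0.09, 255], [0, 0, 0, 0, 0, -0.09, 255], [0, 0, 0, 0, 0, -0.09, 255], [0, 0, 0, 0, 0, -0.09, 255]],
  ],
)

```text
time: 15.45
tool_pos: [0.592, 0.0534, 0.26]
eef_rot: [-1.25, -2.88, 0.001]
wrist_force: [0.1, 0.0, -1.3]
finger_gap: 0.146
grip_force: 58.9
```

```bash
python3 -c "
from h import *
show()
w=camera('wrist')['img'];s=camera('side');crop(s,150,110,330,260,'x.png',2.2)
cv2.imwrite('pics/fin.png',np.hstack([cv2.resize(w,(400,330)),cv2.imread('pics/x.png')]))
t=camera('top');cv2.imwrite('pics/t2.png',t['img'])"
```

```text
time 15.45
tool_pos [0.592  0.0534 0.26  ]
wrist_force [ 0.1053  0.0194 -1.3027]
wrist_torque [-0.0156 -0.0023  0.0058]
finger_gap 0.1458
grip_force 58.9374
joint_positions [-0.045   0.3485  0.1655  1.3897 -0.      0.7737]
```

View pics/fin.png

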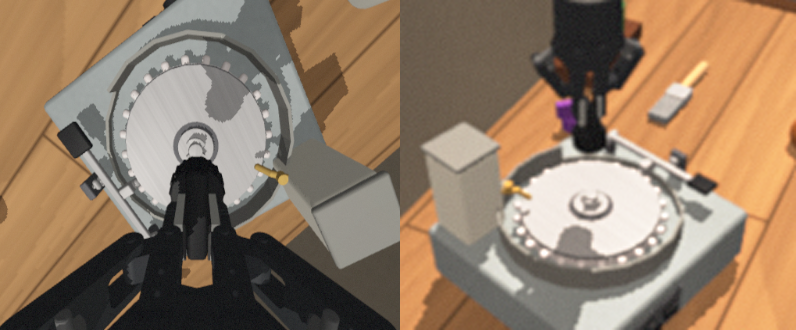

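The cap hangs upright in the gripper, about 10 cm above the bare spindle boss (196,150), with 1.3 N of weight on the wrist. The lever pad at (75,140) is still down. Handing in.

```bash
python3 -c "
from bench import ticket
print(ticket.finish_job())"
```

```text
the job is handed in; nothing more can be done
None
```

The spindle lock is latched, and the cap came off by turning clockwise (left-hand thread); it is held upright and still about 10 cm above its seat, nothing around the grinder was touched, and the job is handed in.

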